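Turn the model locomotive to its shed

TASK

Push the rim of the model railway's hand-turned turntable round, gently and by its upright posts, until the track on it lines up with the track of the brick engine shed and the locomotive's chimney end faces the shed. Only push: grip nothing, never touch, lift or carry the locomotive, and leave the wagon and the water tower where they are. Leave the turntable at rest, lined up.

Things in the scene. Friction and masses are not known exactly. Their poses are not given: they have to be found in the camera images.
- pit: Round concrete kerb of the turntable, fixed: inner radius 140 mm, outer radius 164 mm, 18 mm high. Origin on the turntable's vertical axis at table level. Its yaw means nothing.
- deck (a joint): Angle of the turntable deck, rad, counter-clockwise positive from above; 0 is where it stood at the start of the run. No end stops; slight friction (0.08 N m, under 1 N at the rim) makes it stay where it is left. The deck is a plank disc of radius 134 mm, upper face 22 mm above the table, with two rails (32 mm gauge, 5 mm high) across its middle.
- deck_end (a point): Point on the deck between the rails, at rail-top height (27 mm), 130 mm from the turntable's axis, at the end of the track towards which the locomotive's chimney points; turns with the deck. Its x axis points outward along the track.
- shed_track (a point): Where the shed's track begins beside the turntable: between the rails at rail-top height (27 mm), 144 mm from the turntable's axis. Its x axis points straight out from the axis, along the track into the shed. The brick engine shed (fixed; 190 mm long, 135 mm wide, 155 mm high) stands over the track 242 to 432 mm from the axis, open towards the turntable.
- loco_mid (a point): Centre of the small tank locomotive, loose on the deck's rails over the turntable's axis, 62 mm above the table: 150 mm long, 58 mm wide, its highest point (chimney) 102 mm above the table. Its x axis points to the chimney end; the cab is at the other end. 0.5 kg.
- chimney (a point): Top of the locomotive's chimney, 50 mm ahead of its centre towards the chimney end.
- siding: Another short track (fixed) that runs out from the turntable and ends in a wooden buffer stop 334 mm from the axis (56 mm high); not the one wanted. Origin on the turntable's axis at table level, x axis pointing outward along this track.
- wagon: Open wooden goods wagon standing loose on the siding: 100 x 50 mm, 52 mm high. Origin under its centre at rail-top height (27 mm above the table). Leave alone.
- tower: Small water tower, a round wooden tank on four legs, loose: 66 mm wide, 134 mm high. Origin under its centre. Leave alone.
- deck_post (a point): Middle (50 mm above the table) of one of the eight alike upright steel posts on the deck's rim: 10 mm diameter with a 14 mm ball on top, reaching 77 mm above the table. They stand on a circle of radius 124 mm about the axis, 45 degrees apart, at 22.5, 67.5, 112.5 ... degrees from the direction of deck_end; this one at +22.5.
Mind the look-alikes: they are no part of the job. Leave any orange or yellow look-alike of the part that bears loco_mid alone.

How it is judged:
By the outcome, as a careful person would: the job done as asked, in the order asked, and still so for the second after the job is handed in, with the robot touching nothing.
It also fails if it takes over 61 s, if anything falls off the work surface, if the arm or the gripper's body presses on something with over 40 N, if the wrist force passes 120 N, or if a joint passes its speed limit or range.

ROBOT

A 6-joint arm with a two-finger parallel gripper is mounted at the origin on the work surface. World frame = base frame: x ahead of the robot, y to its left, z up, the work surface at z = 0. Lengths are in mm, angles in rad, forces in N, time in s.
With the tool pointing down it reaches from about 300 to 775 mm from the base axis. Payload 14.6 kg.
Tool frame: the origin (TCP) lies at the centre of the arm's flange, where the gripper is bolted on; the fingertips stand 173 mm ahead of it and the grasp point (between the pads) lies 155 mm ahead of it; z points along the fingers, y is the direction in which the jaws open and shut (so a half turn about z gives the same grasp; the last joint's range is limited). The gripper opens to 85 mm and grips with 20 to 120 N. Pads are 22 mm wide; open, the fingers measure 114 mm over their backs; the gripper's body (76 mm by 85 mm) begins 54 mm behind the grasp point. The pads swing forward as they close: fully open they stand 13 mm farther back than shut.
Start: joints at [-1.214, 0.3, 1.521, -0, 1.321, -0.067], TCP at [226.168, -501.337, 404.681] pointing down, gripper open.
Joint ranges: [-3.03, 3.03], [-0.79, 2.21], [0.23, 2.52], [-1.04, 4.18], [0, 3.07], [-2.55, 2.55]. Speed limits (rad/s): [2.22, 2.22, 2.57, 3.14, 3.14, 3.14].

INTERFACE

Orientations are given as a rotation vector (axis times angle).
In Python, from bench import monitor, vision, workorder gives the robot as it stands. The module is installed in compiled form; this text tells all that it offers.
- The arm moves only by the shell command python3 -m crank 'ROWS' [OPENING]. ROWS is a JSON object of lists of equal length, an entry for each row: "translation": the shift along the tool's x, y, z in m, a list of three; "yaw": the turn about the tool's z in degrees. In form: {"translation": [[dx, dy, dz], ...], "yaw": [yaw, ...]}. A call has 1 to 12 rows; each row is the pose to reach, as a shift and turn from the pose commanded when the call began, along the tool's axes at that moment; what a row does not reach only later rows make up. A row lasts 1/8 s, in which the tool goes at most 62.5 mm and 10.7 degrees, less where a joint would pass 70% of its speed; a pose out of reach is approached as far as the arm can. A call with a gripper value outside its range is refused whole. OPENING is the finger opening in m, from 0 to 0.0854, set as the call begins (- or left out, the last holds). The fingers move at their own pace and stop on an object; the grip force is fixed at half the most. Time passes only in rows, so rows that repeat a pose let the fingers close. It gives the time, the measured TCP pose, the force and the opening at its end, in the units of the state.
- monitor.read_state(): the state, without advancing time (a new reading comes with each control period).
- vision.grab_frame(name): name is "side" or "top" or "wrist"; returns a dict with "image" (420x560x3 uint8, blue, green, red), "mtx" (3x3 intrinsics, pixels), "D" ([k1, k2, p1, p2, k3] as OpenCV has them; the pictures are not rectified), "rvec" (rotation vector, rad) and "tvec" (3), from world to camera coordinates, as OpenCV has them. Camera axes: x right, y down, z forward; pixel columns grow to the right and rows downward; lengths in mm; the calibration is good to about 2 mm. A picture is of the moment at which its call begins. There is no depth.
- workorder.finish_job(): hands the job in, once; it reports no verdict.
The state is a dict: "time_s": time; "joint_pos": joint angles; "joint_vel": joint speeds; "joint_efforts": joint torques, N m; "tool_pos": TCP position; "tcp_rot": TCP orientation; "ft_force": force on the tool from outside, world axes, zero at the start; "wrist_torque": the same for the moment, N m; "width": finger opening in mm.
Only numpy, scipy, OpenCV 4.12 (cv2) and the standard library are available. Lean on these libraries where they do the work, as an engineer would, in place of code of your own. Each camera call takes 0.05 s, during which the arm holds its last target.

## Working session

There is one attempt and no reset: what is moved stays moved. The work goes in short steps, Python scripts to look and compute and a shell command to move; the robot and the scene stay as the last step left them, time stands still between calls to the robot, and variables do not carry over. Pictures are saved under pics/ and viewed, and the job is handed in when it is done.

```bash
ls; mkdir -p pics
python3 - <<'E'
from bench import monitor, vision
import cv2
s=monitor.read_state(); print({k:(v if not hasattr(v,'tolist') else v.tolist()) for k,v in s.items()})
for n in ("side","top","wrist"):
    f=vision.grab_frame(n); cv2.imwrite(f"pics/{n}0.png",f["image"]); print(n,f["mtx"],f["D"],f["rvec"],f["tvec"])
E
```

```text
pics
{'time_s': 0.0, 'joint_pos': [-1.213602542898018, 0.3005180796540934, 1.5215864154465253, -1.306178537358283e-05, 1.3206962998713474, -0.06661634325370872], 'joint_vel': [-0.0006115821605696754, -0.0009436150457620117, 0.0009541266209645015, 0.00024161523661667052, -0.0005111213377237586, 0.0011584519504067785], 'joint_efforts': [-0.0009774158024811186, -54.350491762161255, -36.17900848388672, -0.00010362653029005742, 0.004012252029497176, 4.945332761963073e-05], 'tool_pos': [226.1595795787312, -501.3225167560552, 404.0931597447571], 'tcp_rot': [-3.0701535768747785, -0.6605022824980711, 0.0002943065603588582], 'ft_force': [1.2198086726195951, -0.5317830958720785, 0.5866614540984959], 'wrist_torque': [0.033552923759913936, 0.046295699591558034, 0.0043843955949197195], 'width': 85.64610903190137}
side [[456.46935906   0.         290.39895771]
 [  0.         456.46935906 207.45570288]
 [  0.           0.           1.        ]] [0.03897191 0.         0.         0.         0.        ] [ 0.79406982 -2.35470823  1.33024927] [ 423.32221228  243.96273201 1021.09388455]
top [[531.04946265   0.         274.71109754]
 [  0.         531.04946265 215.10792114]
 [  0.           0.           1.        ]] [-0.06252734  0.          0.          0.          0.        ] [ 2.17578576 -2.13466448  0.11200106] [ -40.95479424  542.30516929 1467.48875734]
wrist [[302.47396225   0.         277.28161495]
 [  0.         302.47396225 209.81273052]
 [  0.           0.           1.        ]] [-0.05203471  0.          0.          0.          0.        ] [-2.42149669  1.56396086  0.2357035 ] [-549.8374221   -37.61517644  380.16424004]
```

View pics/top0.png

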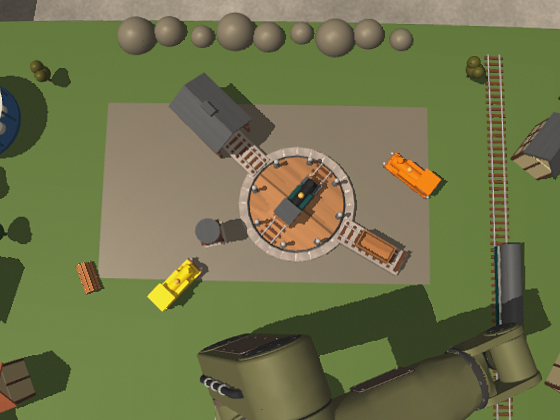

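View pics/side0.png

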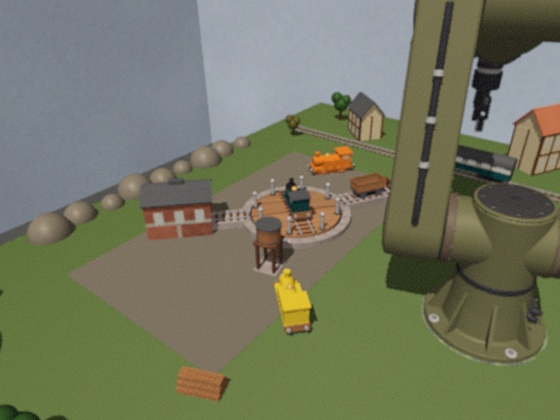

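View pics/wrist0.png

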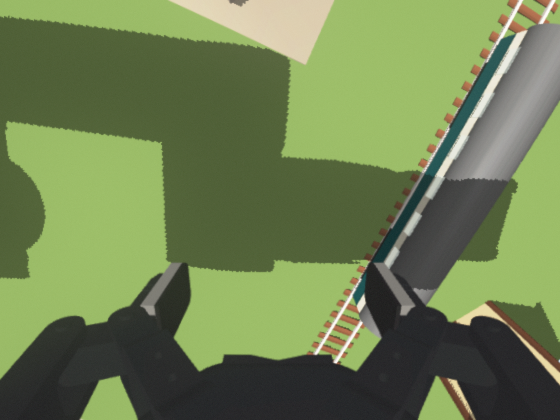

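Run:
```python
import cv2
a=cv2.imread("pics/top0.png")[130:280,220:420]; cv2.imwrite("pics/topc.png",cv2.resize(a,None,fx=4,fy=4,interpolation=cv2.INTER_CUBIC))
a=cv2.imread("pics/side0.png")[150:290,130:400]; cv2.imwrite("pics/sidec.png",cv2.resize(a,None,fx=2.9,fy=2.9,interpolation=cv2.INTER_CUBIC))
```

```text
(no output)
```

View pics/topc.png

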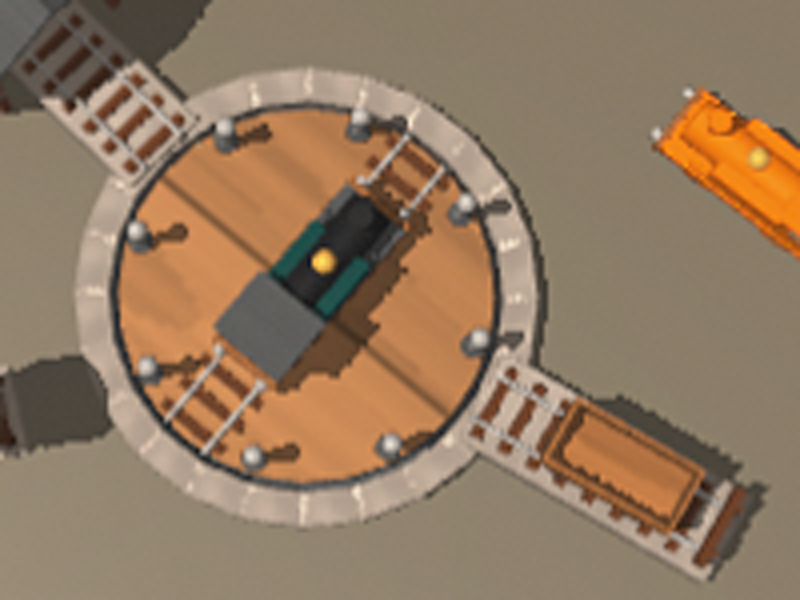

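View pics/sidec.png

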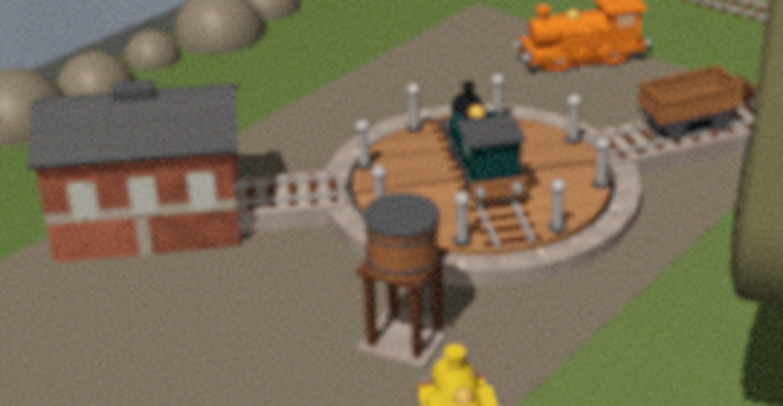

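```bash
cat > h.py <<'E'
import numpy as np, cv2
from scipy.optimize import least_squares
def bp(f,uv,z):
    uv=np.array(uv,float).reshape(-1,1,2)
    n=cv2.undistortPoints(uv,f["mtx"],f["D"]).reshape(-1,2)
    R=cv2.Rodrigues(np.array(f["rvec"],float))[0]; t=np.array(f["tvec"],float).ravel()
    c=-R.T@t; d=np.c_[n,np.ones(len(n))]@R
    return c+d*((z-c[2])/d[:,2])[:,None]
def pj(f,X):
    return cv2.projectPoints(np.array(X,float).reshape(-1,3),np.array(f["rvec"],float),np.array(f["tvec"],float),f["mtx"],f["D"])[0].reshape(-1,2)
def circ(P,r):
    s=least_squares(lambda q: np.hypot(P[:,0]-q[0],P[:,1]-q[1])-r,P[:,:2].mean(0)); return s.x,s.fun
E
python3 - <<'E'
from h import *
from bench import vision
f=vision.grab_frame("top"); im=f["image"]
b=(np.array([(226,129),(361,121),(464,206),(480,338),(391,444),(253,456),(149,369),(138,233)])+.5)/4-.5+[220,130]
P=bp(f,b,70); c,r=circ(P,124); print(c,r.round(1))
a=np.degrees(np.arctan2(P[:,1]-c[1],P[:,0]-c[0])); print(a.round(1), ((a-22.5)%45).round(1))
print("cam",-cv2.Rodrigues(np.array(f["rvec"]))[0].T@f["tvec"])
cv2.imwrite("pics/shed.png",cv2.resize(im[125:185,215:295],None,fx=10,fy=10,interpolation=cv2.INTER_CUBIC))
cv2.imwrite("pics/dk.png",cv2.resize(im[150:250,250:350],None,fx=6,fy=6,interpolation=cv2.INTER_CUBIC))
E
```

```text
[578.13366796 -90.20906119] [ 0.  -1.7 -1.5 -0.1 -1.2 -1.2 -1.1 -1.3]
[  27.9  -17.   -61.6 -105.8 -151.3  163.3  118.8   73.3] [5.4 5.5 5.9 6.7 6.2 5.8 6.3 5.8]
cam [ 368.82777325  -51.36549609 1520.07338777]
```

View pics/shed.png

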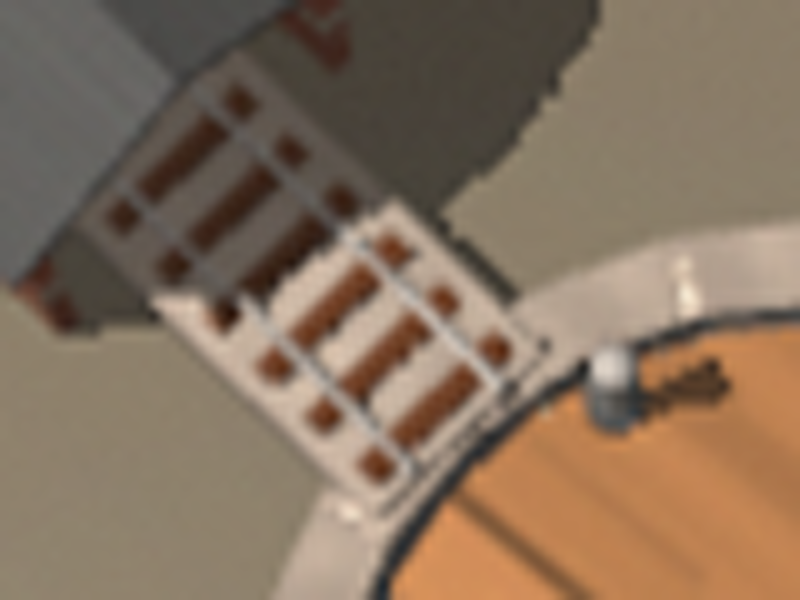

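View pics/dk.png

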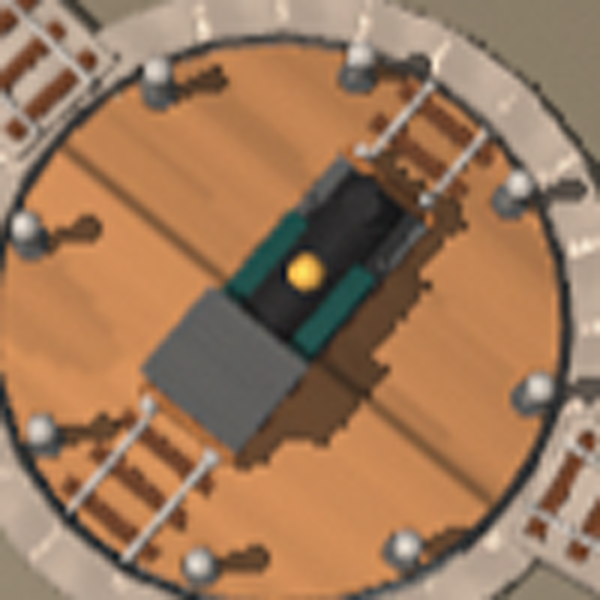

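Run:
```python
from h import *
from bench import vision
f=vision.grab_frame("top")
def q(p,s,o): return bp(f,(np.array(p,float)+.5)/s-.5+np.array(o),27)[:,:2]
S=q([(195,90),(497,387),(120,190),(410,468)],10,(215,125))
for i in (0,2):
    d=S[i]-S[i+1]; print("shed dir",np.degrees(np.arctan2(d[1],d[0])))
m=(S[1]+S[3])/2; print("shed start",m, "gauge",np.linalg.norm(S[1]-S[3]))
D=q([(362,152),(435,80),(148,405),(70,512),(428,200),(487,132),(210,458),(125,560)],6,(250,150))
for a,b in ((1,3),(5,7)):
    d=D[a]-D[b]; print("deck",np.degrees(np.arctan2(d[1],d[0])),np.linalg.norm(d))
print("mid of ends",D[[1,3,5,7]].mean(0))
c=np.array([578.1,-90.2])
# kerb inner edge via ellipse-> check with circles
d=m-c; print(np.degrees(np.arctan2(d[1],d[0])),np.linalg.norm(d))
tw=bp(f,[(208,231)],134); wg=bp(f,[(377,247)],79); print(tw,wg, bp(f,[(355,180)],60))
```

```text
shed dir 46.03780518348389
shed dir 46.90117044242536
shed start [680.55947543  14.58515111] gauge 34.238344790834496
deck -38.92777862703259 269.81923141282476
deck -39.071847142065195 266.86577599959423
mid of ends [579.80975509 -91.28888895]
45.64293975021892 146.55330770178088
[[485.76468531 142.27151845 134.        ]] [[ 455.39607964 -310.58232105   79.        ]] [[ 642.36541747 -253.02481023   60.        ]]
```

Candidates for the wanted locomotive: the green one on the deck (298,200), the orange one (413,175) and the yellow one (175,285), plus the teal train at (508,290). I choose the green one on the deck. The crop shows its chimney at the upper right and its cab roof at the lower left. The shed is at (210,112), and the siding with the wagon at (377,247) is not wanted.

The deck is at about -39° and the shed at about +46°, so it needs about +85° counter-clockwise. I'll push the post at -106.5°.

```bash
python3 -m crank '{"translation": [[0.02,-0.009,0],[0.06,-0.027,0],[0.1,-0.045,0],[0.14,-0.063,0],[0.18,-0.081,0],[0.22,-0.099,0],[0.26,-0.117,0],[0.3,-0.135,0],[0.34,-0.153,0.02],[0.37,-0.167,0.05],[0.381,-0.172,0.08],[0.381,-0.172,0.1]], "yaw": [3,9,15,21,27,33,39,45,51,57,62,62]}' 0
```

```text
time_s: 1.75
tool_pos: [503.1, -187.0, 303.1]
tcp_rot: [-2.973, 1.015, 0.002]
ft_force: [0.4, -0.7, 1.0]
width: -0.2
```

Run:
```python
from bench import vision
import cv2
for n in ("wrist","top","side"):
    cv2.imwrite(f"pics/{n}1.png",vision.grab_frame(n)["image"])
```

```text
(no output)
```

View pics/wrist1.png

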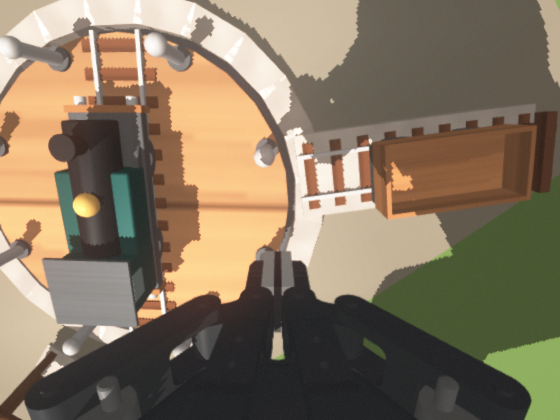

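View pics/side1.png

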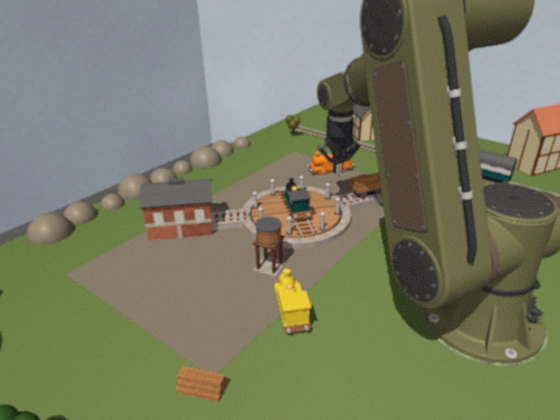

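View pics/top1.png

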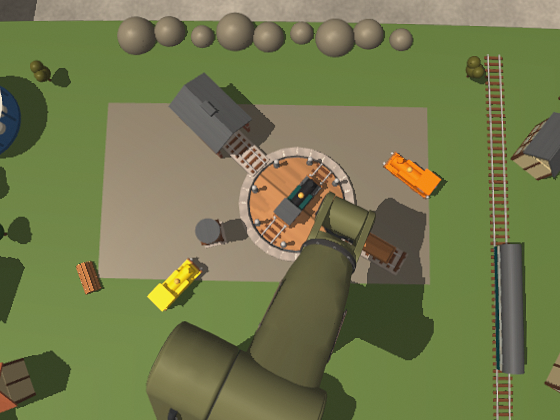

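Run:
```python
from h import *
from bench import vision,monitor
f=vision.grab_frame("wrist"); c=np.array([579,-90.5])
P=bp(f,[(263,150),(266,254),(155,43),(10,47)],70)
for p in P: d=p[:2]-c; print(p.round(1),np.degrees(np.arctan2(d[1],d[0])).round(1),np.linalg.norm(d).round(1))
s=monitor.read_state(); print(s["tool_pos"])
print(pj(f,[[s["tool_pos"][0],s["tool_pos"][1],45],[s["tool_pos"][0],s["tool_pos"][1],130]]))
```

```text
[ 551.6 -213.1   70. ] -102.6 125.7
[ 490.8 -167.6   70. ] -138.8 117.2
[ 643.9 -201.3   70. ] -59.6 128.5
[ 703.5 -126.6   70. ] -16.2 129.6
[ 502.80053256 -188.02807976  305.1444331 ]
[[277.84531555 215.22389393]
 [278.17984249 265.40555358]]
```

Run:
```python
from h import *
from bench import vision,monitor
f=vision.grab_frame("wrist"); c=np.array([579,-90.5])
im=f["image"].copy()
for k in range(8):
    t=np.radians(-16.5+45*k); 
    for z in (22,70):
        p=pj(f,[[c[0]+124*np.cos(t),c[1]+124*np.sin(t),z]])[0]; print(-16.5+45*k,z,p.round())
        if 0<p[0]<560 and 0<p[1]<420: cv2.circle(im,(int(p[0]),int(p[1])),3,(0,0,255),-1)
cv2.imwrite("pics/w1o.png",im)
```

```text
-16.5 22 [65. 67.]
-16.5 70 [17. 56.]
28.5 22 [  4. 152.]
28.5 70 [-50. 160.]
73.5 22 [ 27. 252.]
73.5 70 [-17. 277.]
118.5 22 [105. 315.]
118.5 70 [ 76. 349.]
163.5 22 [198. 318.]
163.5 70 [185. 354.]
208.5 22 [267. 259.]
208.5 70 [265. 287.]
253.5 22 [268. 155.]
253.5 70 [266. 163.]
298.5 22 [183.  66.]
298.5 70 [160.  54.]
```

View pics/w1o.png

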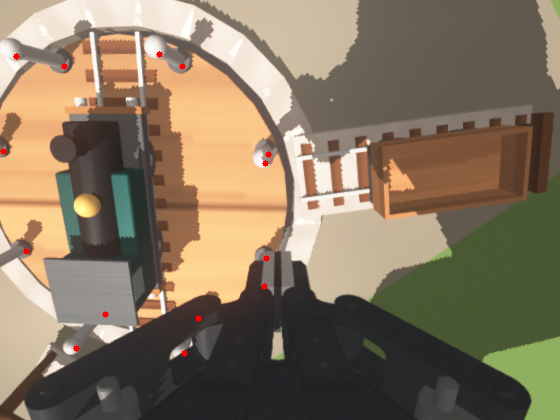

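The model's post positions overlay the wrist image to within about 9 px. The tip will land at (278,215), between the posts at (266,155) and (266,259), clear of both. I'll descend.

```bash
python3 -m crank '{"translation": [[0,0,0.015],[0,0,0.04],[0,0,0.065],[0,0,0.08],[0,0,0.086],[0,0,0.086],[0,0,0.086]], "yaw": [0,0,0,0,0,0,0]}' 0
cat > plan.py <<'E'
import sys; from h import *
from bench import monitor
# tool centre on circle r about c; face angle = theta+90; commanded start given by angle; prints rows
c=np.array([579,-90.5]); r=124.
s=monitor.read_state(); p=np.array(s["tool_pos"])[:2]; rv=np.array(s["tcp_rot"])
al=2*np.arctan2(rv[1],rv[0]); d=p-c; th0=np.arctan2(d[1],d[0])
print("t",s["time_s"],"pos",s["tool_pos"],"theta",np.degrees(th0),"r",np.hypot(*d),"alpha",(np.degrees(al)+180)%360-180)
for th in map(float,sys.argv[1:]):
    t=np.radians(th); w=c+r*np.array([np.cos(t),np.sin(t)])-p
    dx=w@[np.cos(al),np.sin(al)]; dy=w@[np.sin(al),-np.cos(al)]
    yw=-((th+90-np.degrees(al)+180)%360-180)
    print(th,[round(dx/1e3,4),round(dy/1e3,4),0],round(yw,1))
E
python3 plan.py -126 -123 -120 -117 -114 -112 -110 -108 -106 -104 -102 -100
```

```text
time_s: 2.88
tool_pos: [502.9, -188.0, 219.4]
tcp_rot: [2.973, -1.016, 0.002]
ft_force: [0.5, 1.1, 0.6]
width: -0.1
t 2.875 pos [ 502.92958415 -187.97756964  219.44265703] theta -127.96808289990261 r 123.64701674629637 alpha -37.72083290967146
-126.0 [np.float64(0.0043), np.float64(0.0003), 0] -1.7
-123.0 [np.float64(0.0107), np.float64(-0.0001), 0] -4.7
-120.0 [np.float64(0.0172), np.float64(-0.0008), 0] -7.7
-117.0 [np.float64(0.0236), np.float64(-0.0018), 0] -10.7
-114.0 [np.float64(0.0299), np.float64(-0.0032), 0] -13.7
-112.0 [np.float64(0.0341), np.float64(-0.0043), 0] -15.7
-110.0 [np.float64(0.0383), np.float64(-0.0055), 0] -17.7
-108.0 [np.float64(0.0424), np.float64(-0.0069), 0] -19.7
-106.0 [np.float64(0.0464), np.float64(-0.0085), 0] -21.7
-104.0 [np.float64(0.0504), np.float64(-0.0101), 0] -23.7
-102.0 [np.float64(0.0543), np.float64(-0.0119), 0] -25.7
-100.0 [np.float64(0.0582), np.float64(-0.0139), 0] -27.7
```

```bash
python3 -m crank '{"translation": [[0.004,0,0],[0.011,0,0],[0.017,-0.001,0],[0.021,-0.0015,0],[0.025,-0.002,0],[0.028,-0.003,0],[0.031,-0.0035,0],[0.034,-0.0045,0],[0.0375,-0.0055,0],[0.041,-0.0065,0],[0.0445,-0.008,0],[0.048,-0.0095,0]], "yaw": [-2,-5,-8,-10,-11.5,-13,-14.5,-16,-17.5,-19,-21,-23]}' 0
python3 plan.py -104 -102 -100 -97.5 -95 -92.5 -90 -87.5 -85 -82.5 -80 -77.5
python3 - <<'E'
from bench import vision
import cv2
cv2.imwrite("pics/w2.png",vision.grab_frame("wrist")["image"])
E
```

```text
time_s: 4.38
tool_pos: [546.8, -209.8, 218.7]
tcp_rot: [-3.116, 0.399, 0.0]
ft_force: [-0.9, -0.7, -0.3]
width: 0.2
t 4.375 pos [ 546.76266032 -209.82255205  218.6537519 ] theta -105.11863788724395 r 123.60063711826672 alpha -14.584411670967711
-104.0 [np.float64(0.0024), np.float64(0.0004), 0] -0.6
-102.0 [np.float64(0.0067), np.float64(0.0003), 0] -2.6
-100.0 [np.float64(0.0111), np.float64(0.0), 0] -4.6
-97.5 [np.float64(0.0164), np.float64(-0.0005), 0] -7.1
-95.0 [np.float64(0.0218), np.float64(-0.0013), 0] -9.6
-92.5 [np.float64(0.0271), np.float64(-0.0023), 0] -12.1
-90.0 [np.float64(0.0324), np.float64(-0.0036), 0] -14.6
-87.5 [np.float64(0.0376), np.float64(-0.0051), 0] -17.1
-85.0 [np.float64(0.0427), np.float64(-0.0068), 0] -19.6
-82.5 [np.float64(0.0478), np.float64(-0.0087), 0] -22.1
-80.0 [np.float64(0.0527), np.float64(-0.0108), 0] -24.6
-77.5 [np.float64(0.0576), np.float64(-0.0132), 0] -27.1
```

View pics/w2.png

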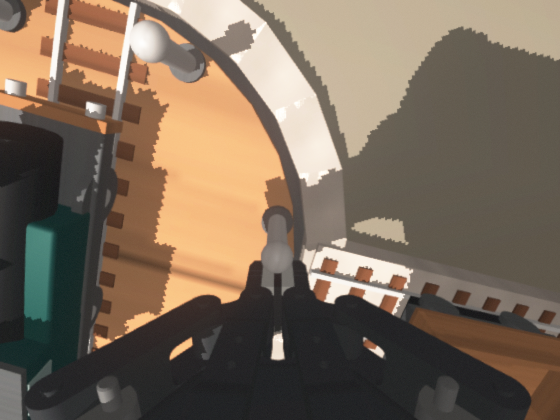

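The post's ball (276,255) sits centred against the closed fingertips, the force is tiny and the deck has turned. I'll carry on along the arc.

```bash
python3 -m crank '{"translation": [[0.0025,0,0],[0.0065,0,0],[0.011,0,0],[0.0165,-0.0005,0],[0.022,-0.0015,0],[0.027,-0.0025,0],[0.0325,-0.0035,0],[0.0375,-0.005,0],[0.0425,-0.007,0],[0.048,-0.0085,0],[0.0525,-0.011,0],[0.0575,-0.013,0]], "yaw": [-0.5,-2.5,-4.5,-7,-9.5,-12,-14.5,-17,-19.5,-22,-24.5,-27]}' 0
python3 plan.py -75 -72.5 -70 -67.5 -65 -62.5 -60 -57.5 -55 -52.5 -50 -48
```

```text
time_s: 5.92
tool_pos: [605.8, -211.8, 218.6]
tcp_rot: [3.123, 0.34, -0.0]
ft_force: [-1.4, 0.3, -0.1]
width: 0.1
t 5.925 pos [ 605.75723755 -211.79874525  218.6226048 ] theta -77.56036528460342 r 124.21487576620446 alpha 12.436899187858614
-75.0 [np.float64(0.0055), np.float64(-0.0003), 0] -2.6
-72.5 [np.float64(0.0109), np.float64(-0.0007), 0] -5.1
-70.0 [np.float64(0.0163), np.float64(-0.0013), 0] -7.6
-67.5 [np.float64(0.0217), np.float64(-0.0021), 0] -10.1
-65.0 [np.float64(0.027), np.float64(-0.0032), 0] -12.6
-62.5 [np.float64(0.0322), np.float64(-0.0045), 0] -15.1
-60.0 [np.float64(0.0374), np.float64(-0.006), 0] -17.6
-57.5 [np.float64(0.0425), np.float64(-0.0077), 0] -20.1
-55.0 [np.float64(0.0476), np.float64(-0.0097), 0] -22.6
-52.5 [np.float64(0.0525), np.float64(-0.0119), 0] -25.1
-50.0 [np.float64(0.0574), np.float64(-0.0143), 0] -27.6
-48.0 [np.float64(0.0612), np.float64(-0.0164), 0] -29.6
```

```bash
python3 -m crank '{"translation": [[0.0055,0,0],[0.011,-0.0005,0],[0.0165,-0.001,0],[0.0215,-0.002,0],[0.027,-0.003,0],[0.032,-0.0045,0],[0.0375,-0.006,0],[0.0425,-0.0075,0],[0.0475,-0.0095,0],[0.0525,-0.012,0],[0.057,-0.014,0],[0.060,-0.0157,0]], "yaw": [-2.5,-5,-7.5,-10,-12.5,-15,-17.5,-20,-22.5,-25,-27.5,-29]}' 0
python3 plan.py -47 -45 -43 -41 -39.5 -38 -37 -36
python3 - <<'E'
from bench import vision
import cv2
for n in ("wrist","top","side"): cv2.imwrite(f"pics/{n}3.png",vision.grab_frame(n)["image"])
E
```

```text
time_s: 7.42
tool_pos: [661.0, -183.4, 218.6]
tcp_rot: [-2.939, -1.111, 0.0]
ft_force: [0.2, -1.4, 0.2]
width: -0.1
t 7.425 pos [ 660.96809572 -183.41224827  218.63262414] theta -48.580946073151985 r 123.90098705724087 alpha 41.40592628132583
-47.0 [np.float64(0.0034), np.float64(0.0001), 0] -1.6
-45.0 [np.float64(0.0077), np.float64(-0.0001), 0] -3.6
-43.0 [np.float64(0.0121), np.float64(-0.0005), 0] -5.6
-41.0 [np.float64(0.0164), np.float64(-0.001), 0] -7.6
-39.5 [np.float64(0.0196), np.float64(-0.0015), 0] -9.1
-38.0 [np.float64(0.0228), np.float64(-0.002), 0] -10.6
-37.0 [np.float64(0.0249), np.float64(-0.0024), 0] -11.6
-36.0 [np.float64(0.027), np.float64(-0.0029), 0] -12.6
```

View pics/wrist3.png

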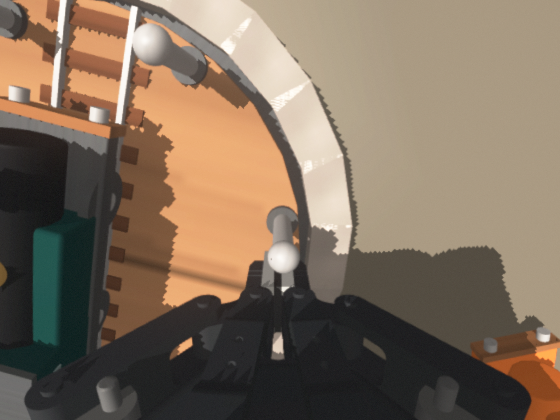

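View pics/top3.png

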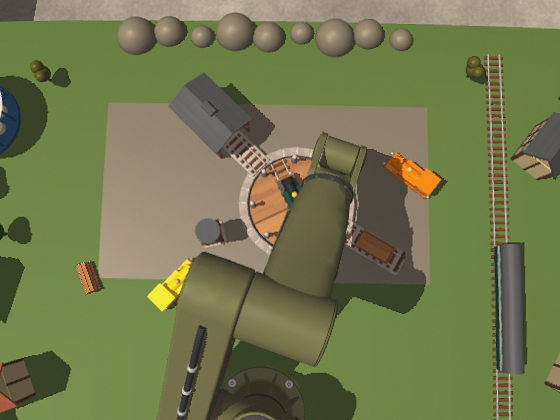

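The contact is still centred, with the post ball at (283,257). The top view shows the locomotive turned partway. Next I'll push slowly to a few degrees short, then retract and measure.

```bash
python3 -m crank '{"translation": [[0.0035,0,0],[0.0075,0,0],[0.012,-0.0005,0],[0.016,-0.001,0],[0.0195,-0.0015,0],[0.0225,-0.002,0],[0.0245,-0.0025,0],[0.026,-0.0028,0],[0.026,-0.0028,0],[0.026,-0.0028,0]], "yaw": [-1.5,-3.5,-5.5,-7.5,-9,-10.5,-11.5,-12,-12,-12]}' 0
python3 plan.py
python3 - <<'E'
from bench import vision
import cv2
for n in ("wrist","top"): cv2.imwrite(f"pics/{n}4.png",vision.grab_frame(n)["image"])
E
```

```text
time_s: 8.82
tool_pos: [678.4, -164.4, 218.7]
tcp_rot: [-2.808, -1.408, -0.0]
ft_force: [0.5, -0.3, 0.7]
width: -0.0
t 8.825 pos [ 678.37649077 -164.40898255  218.67104363] theta -36.639178856308064 r 123.84758624337435 alpha 53.268045035756245
```

View pics/wrist4.png

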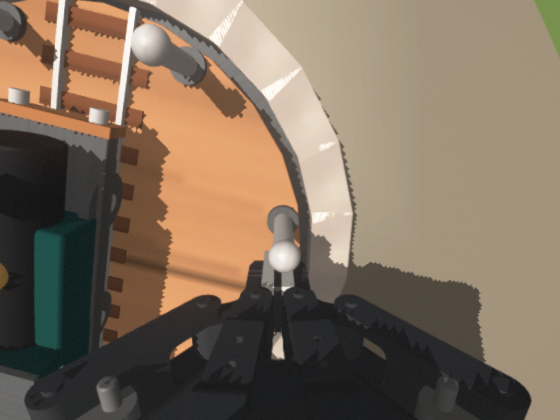

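View pics/top4.png

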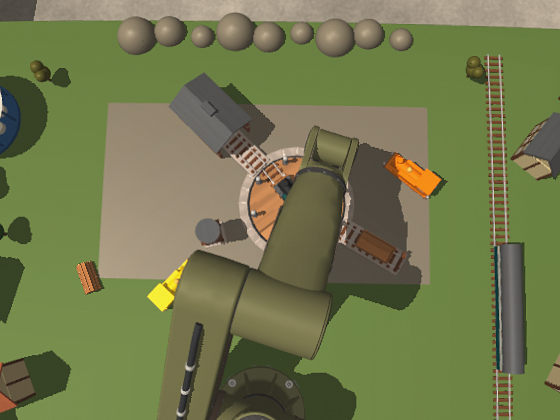

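Run:
```python
import cv2
a=cv2.imread("pics/top4.png")[130:205,225:325]; cv2.imwrite("pics/top4c.png",cv2.resize(a,None,fx=8,fy=8,interpolation=cv2.INTER_CUBIC))
```

```text
(no output)
```

View pics/top4c.png

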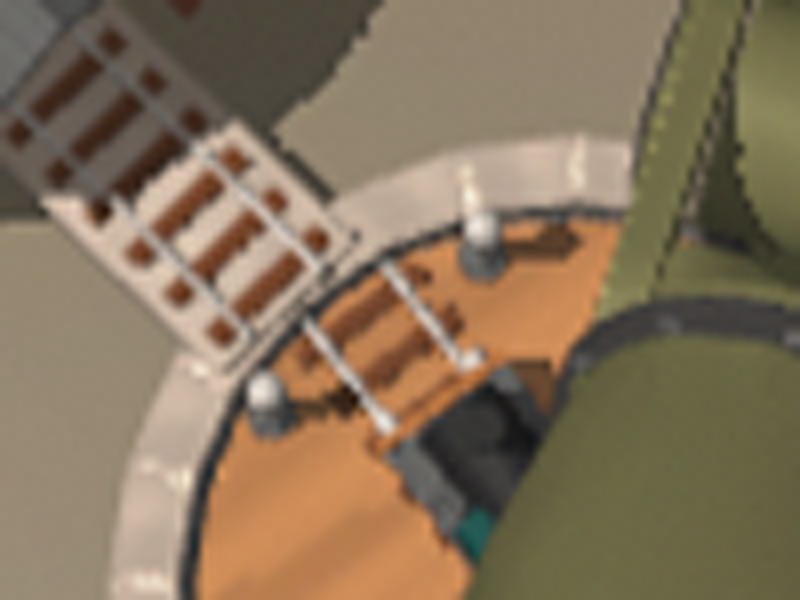

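Run:
```python
from h import *
from bench import vision
f=vision.grab_frame("top")
def q(p,z): return bp(f,(np.array(p,float)+.5)/8-.5+[225,130],z)[:,:2]
A=lambda d: np.degrees(np.arctan2(d[1],d[0]))
for c in ([578.1,-90.2],[579,-90.5],[579.8,-91.3]):
    c=np.array(c)
    print("shed rad",A(q([(250,335),(322,270)],27).mean(0)-c),"deckend rad",A(q([(308,318),(387,262)],27).mean(0)-c),"posts",[A(p-c) for p in q([(482,228),(265,390)],70)])
R=q([(308,318),(390,425),(387,262),(470,360)],27); print("deck rails",A(R[0]-R[1]),A(R[2]-R[3]))
S=q([(80,35),(322,270),(5,105),(250,335)],27); print("shed rails",A(S[0]-S[1]),A(S[2]-S[3]))
```

```text
shed rad 45.37213932747395 deckend rad 37.3069566387821 posts [np.float64(15.745982331211396), np.float64(60.1088035789775)]
shed rad 45.708163160962336 deckend rad 37.641639789923076 posts [np.float64(15.99065402551256), np.float64(60.53585882689527)]
shed rad 46.1546653279057 deckend rad 38.12107989320151 posts [np.float64(16.446861414469033), np.float64(61.0352881915205)]
deck rails 38.164124841496495 40.79992842619578
shed rails 46.394776471801215 47.493844220370754
```

The deck is about 8° short of the shed by the rail ends, at crop (308,318)/(387,262) against (250,335)/(322,270). I'll push 6.5° more, slowly, then clear off and look.

```bash
python3 plan.py -35.6 -34.4 -33.2 -32.2 -31.2 -30.6 -30.1
```

```text
t 8.975 pos [ 678.37818601 -164.44341002  218.70924706] theta -36.65148880699725 r 123.86949479242863 alpha 53.27191321406582
-35.6 [np.float64(0.0023), np.float64(0.0001), 0] -1.1
-34.4 [np.float64(0.0049), np.float64(0.0), 0] -2.3
-33.2 [np.float64(0.0075), np.float64(-0.0001), 0] -3.5
-32.2 [np.float64(0.0096), np.float64(-0.0003), 0] -4.5
-31.2 [np.float64(0.0118), np.float64(-0.0004), 0] -5.5
-30.6 [np.float64(0.0131), np.float64(-0.0006), 0] -6.1
-30.1 [np.float64(0.0141), np.float64(-0.0007), 0] -6.6
```

```bash
python3 -m crank '{"translation": [[0.0025,0,0],[0.005,0,0],[0.0075,0,0],[0.0095,-0.0003,0],[0.0118,-0.0004,0],[0.0131,-0.0006,0],[0.0141,-0.0007,0],[0.0141,-0.0007,0],[0.0141,-0.0007,0],[0.005,0,0],[-0.006,0,0],[-0.006,0,-0.03]], "yaw": [-1,-2.5,-3.5,-4.5,-5.5,-6,-6.5,-6.5,-6.5,-6.5,-6.5,-6.5]}' 0
python3 plan.py
```

```text
time_s: 10.48
tool_pos: [673.6, -170.5, 246.6]
tcp_rot: [-2.722, -1.562, 0.005]
ft_force: [-0.0, -0.2, -0.4]
width: -0.1
t 10.475 pos [ 673.64887395 -170.46068256  246.57626053] theta -40.19158783124919 r 123.90367264394372 alpha 59.70836308239319
```

```bash
python3 -m crank '{"translation": [[0,0,-0.04],[0,0,-0.08],[-0.02,0.002,-0.1],[-0.06,0.006,-0.1],[-0.1,0.01,-0.1],[-0.14,0.014,-0.1],[-0.18,0.018,-0.1],[-0.22,0.022,-0.1],[-0.26,0.026,-0.1],[-0.273,0.028,-0.1]], "yaw": [0,0,0,0,0,0,0,0,0,0]}' 0
python3 - <<'E'
from bench import vision
import cv2
f=vision.grab_frame("top")["image"]; cv2.imwrite("pics/top5.png",f)
cv2.imwrite("pics/top5c.png",cv2.resize(f[125:200,220:320],None,fx=8,fy=8,interpolation=cv2.INTER_CUBIC))
cv2.imwrite("pics/top5d.png",cv2.resize(f[150:250,250:350],None,fx=6,fy=6,interpolation=cv2.INTER_CUBIC))
cv2.imwrite("pics/side5c.png",cv2.resize(vision.grab_frame("side")["image"][170:260,200:370],None,fx=4.7,fy=4.7,interpolation=cv2.INTER_CUBIC))
E
```

```text
time_s: 11.72
tool_pos: [559.3, -422.3, 347.7]
tcp_rot: [-2.725, -1.561, 0.001]
ft_force: [0.1, -0.5, 0.0]
width: -0.3
```

View pics/top5.png

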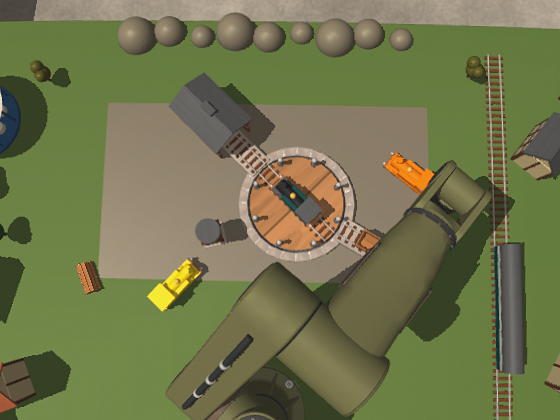

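View pics/top5c.png

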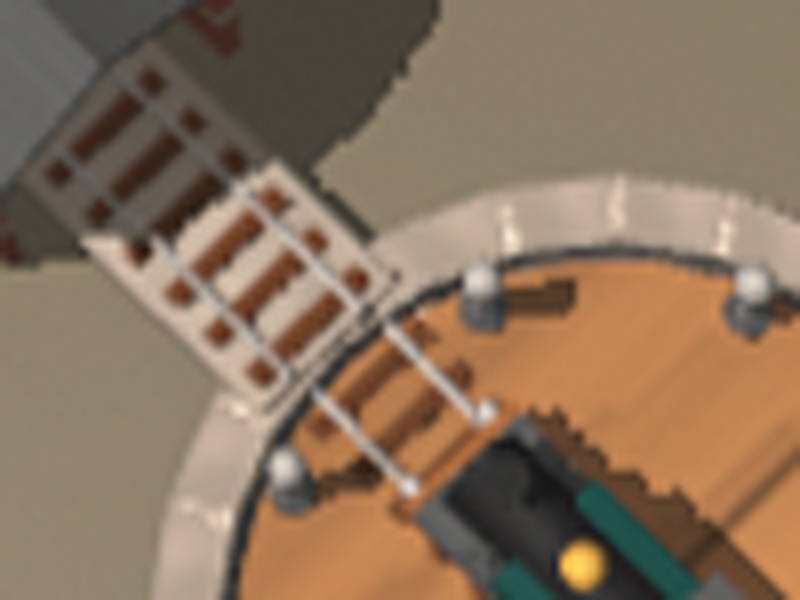

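View pics/top5d.png

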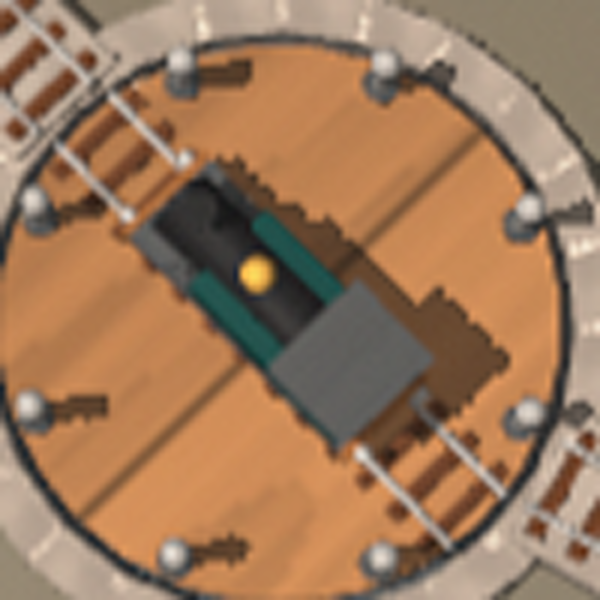

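View pics/side5c.png

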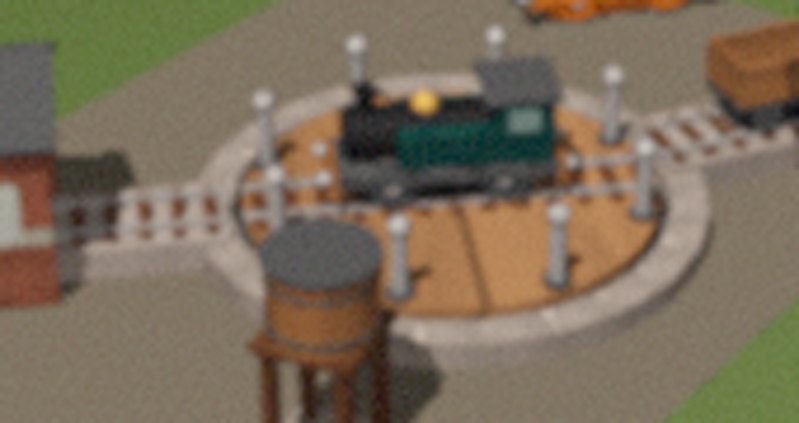

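The chimney end faces the shed, and the deck rails at crop (312,388)/(390,325) almost meet the shed rails at (285,373)/(362,308). A rectified rail profile will give the small remaining angle.

```bash
cat > res.py <<'E'
from h import *
import sys
from bench import vision
from scipy.signal import find_peaks
def run(name="top",fn=None,N=1):
    f=vision.grab_frame(name); im=f["image"].astype(np.float32)
    for _ in range(N-1): im+=vision.grab_frame(name)["image"]
    im/=N
    c=np.array([579,-90.5]); t=np.radians(46.); u=np.array([np.cos(t),np.sin(t)]); n=np.array([-u[1],u[0]])
    r=np.arange(-150,215,.5); w=np.arange(-40,40.1,.5)
    Rr,W=np.meshgrid(r,w); X=c+Rr[...,None]*u+W[...,None]*n
    p=pj(f,np.dstack([X,np.full(Rr.shape,27.)])).reshape(*Rr.shape,2).astype(np.float32)
    rect=cv2.remap(im,p[...,0],p[...,1],cv2.INTER_CUBIC)
    if fn: cv2.imwrite(fn,cv2.resize(np.clip(rect,0,255).astype(np.uint8),None,fx=1.09,fy=2))
    return r,w,rect
if __name__=="__main__":
    r,w,rect=run(sys.argv[1],sys.argv[2],8)
    g=rect.min(2)   # white-ish rails: high in every channel
    for a,b in ((-130,-112),(-112,-96),(94,102),(102,110),(110,118),(118,126),(150,158),(158,166),(166,174),(174,184)):
        m=(r>=a)&(r<b); pr=g[:,m].mean(1); pr=pr-np.median(pr)
        out=[]
        for s in (-1,1):
            k=(w*s>8)&(w*s<25); i=np.where(k)[0][pr[k].argmax()]
            ws=slice(i-6,i+7); q=np.clip(pr[ws]-pr[ws].min(),0,None); out.append((w[ws]*q).sum()/q.sum())
        print((a+b)/2,np.round(out,2),"mid",round(sum(out)/2,2),"gauge",round(out[1]-out[0],1))
E
python3 res.py top pics/rect5.png
```

```text
-121.0 [-16.65  18.49] mid 0.92 gauge 35.1
-104.0 [-16.73  17.93] mid 0.6 gauge 34.7
98.0 [-19.57  15.31] mid -2.13 gauge 34.9
106.0 [-19.68  15.3 ] mid -2.19 gauge 35.0
114.0 [-19.77  15.25] mid -2.26 gauge 35.0
122.0 [-20.17  14.77] mid -2.7 gauge 34.9
154.0 [-17.92  17.01] mid -0.46 gauge 34.9
162.0 [-17.25  18.4 ] mid 0.57 gauge 35.6
170.0 [-17.82  17.67] mid -0.08 gauge 35.5
179.0 [-18.06  17.5 ] mid -0.28 gauge 35.6
```

View pics/rect5.png

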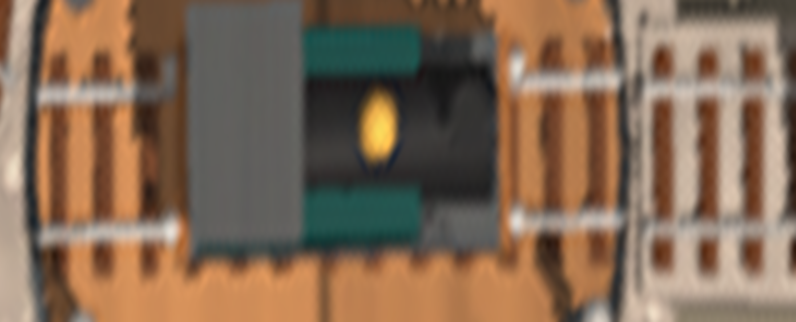

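The residual is about +1.0°: the deck is at 45.2° and the shed at about 46.2°. I'll go back in behind the same post.

```bash
python3 -m crank '{"translation": [[0.02,-0.002,0],[0.06,-0.006,0],[0.1,-0.01,0],[0.14,-0.014,0],[0.18,-0.018,0],[0.22,-0.022,0],[0.26,-0.026,0],[0.273,-0.028,0.03],[0.273,-0.028,0.07],[0.273,-0.028,0.11],[0.273,-0.028,0.128],[0.273,-0.028,0.128]], "yaw": [0,0,0,0,0,0,0,0,0,0,0,0]}' 0
python3 plan.py -38 -36 -34 -33 -32 -31.5 -31 -30.5 -30 -29.5 -29
```

```text
time_s: 13.72
tool_pos: [674.9, -168.6, 220.2]
tcp_rot: [-2.722, -1.566, 0.001]
ft_force: [0.2, 0.1, 1.3]
width: 0.1
t 13.725 pos [ 674.89096955 -168.58442414  220.19953711] theta -39.15607274177417 r 123.66185885194497 alpha 59.8050780508392
-38.0 [np.float64(0.0024), np.float64(0.0007), 0] 7.8
-36.0 [np.float64(0.0067), np.float64(0.0012), 0] 5.8
-34.0 [np.float64(0.011), np.float64(0.0016), 0] 3.8
-33.0 [np.float64(0.0132), np.float64(0.0017), 0] 2.8
-32.0 [np.float64(0.0154), np.float64(0.0018), 0] 1.8
-31.5 [np.float64(0.0164), np.float64(0.0018), 0] 1.3
-31.0 [np.float64(0.0175), np.float64(0.0018), 0] 0.8
-30.5 [np.float64(0.0186), np.float64(0.0018), 0] 0.3
-30.0 [np.float64(0.0197), np.float64(0.0018), 0] -0.2
-29.5 [np.float64(0.0208), np.float64(0.0018), 0] -0.7
-29.0 [np.float64(0.0218), np.float64(0.0018), 0] -1.2
```

```bash
python3 -m crank '{"translation": [[0.004,0.0018,0],[0.008,0.0018,0],[0.011,0.0018,0],[0.013,0.0018,0],[0.0145,0.0018,0],[0.016,0.0018,0],[0.017,0.0018,0],[0.018,0.0018,0],[0.0186,0.0018,0],[0.0186,0.0018,0],[0.0186,0.0018,0]], "yaw": [0,0,0,0,0,0,0,0,0,0,0]}' 0
python3 plan.py -30 -29.5 -29; python3 res.py top pics/rect6.png | tail -8
```

```text
time_s: 15.1
tool_pos: [685.7, -154.1, 220.7]
tcp_rot: [2.724, 1.566, -0.0]
ft_force: [0.3, 0.4, -0.2]
width: 0.0
t 15.1 pos [ 685.72267063 -154.08247743  220.68056228] theta -30.785340797502965 r 124.22745212917219 alpha 59.77950639942924
-30.0 [np.float64(0.0017), np.float64(-0.0002), 0] -0.2
-29.5 [np.float64(0.0028), np.float64(-0.0002), 0] -0.7
-29.0 [np.float64(0.0039), np.float64(-0.0002), 0] -1.2
98.0 [-19.57  15.31] mid -2.13 gauge 34.9
106.0 [-19.68  15.31] mid -2.19 gauge 35.0
114.0 [-19.77  15.25] mid -2.26 gauge 35.0
122.0 [-20.16  14.78] mid -2.69 gauge 34.9
154.0 [-17.92  17.01] mid -0.46 gauge 34.9
162.0 [-17.25  18.39] mid 0.57 gauge 35.6
170.0 [-17.83  17.67] mid -0.08 gauge 35.5
179.0 [-18.05  17.52] mid -0.27 gauge 35.6
```

View pics/rect6.png

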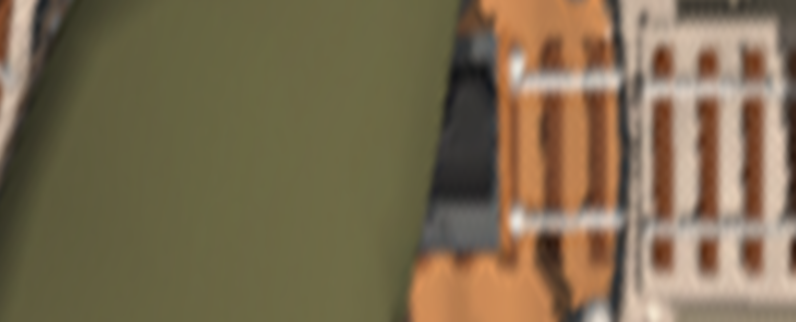

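No motion yet, and the deck rails near the shed stay visible while I push. I'll creep forward 2.5 mm.

```bash
python3 -m crank '{"translation": [[0.0008,0,0],[0.0015,0,0],[0.002,0,0],[0.0025,0,0],[0.0025,0,0],[0.0025,0,0]], "yaw": [0,0,0,0,0,0]}' 0
python3 plan.py ; python3 res.py top pics/rect7.png | tail -8
```

```text
time_s: 16.25
tool_pos: [687.0, -151.9, 220.7]
tcp_rot: [-2.724, -1.566, 0.0]
ft_force: [-1.2, 0.4, -0.9]
width: -0.0
t 16.25 pos [ 686.99340117 -151.87705637  220.6884581 ] theta -29.611336399237217 r 124.21641496115812 alpha 59.78226184955844
98.0 [-18.93  16.16] mid -1.39 gauge 35.1
106.0 [-19.16  16.13] mid -1.51 gauge 35.3
114.0 [-19.13  16.15] mid -1.49 gauge 35.3
122.0 [-19.26  16.12] mid -1.57 gauge 35.4
154.0 [-17.93  17.  ] mid -0.46 gauge 34.9
162.0 [-17.25  18.4 ] mid 0.57 gauge 35.6
170.0 [-17.83  17.67] mid -0.08 gauge 35.5
179.0 [-18.06  17.5 ] mid -0.28 gauge 35.6
```

```bash
python3 -m crank '{"translation": [[0.0004,0,0],[0.0008,0,0],[0.0012,0,0],[0.0014,0,0],[0.0014,0,0],[0.0014,0,0]], "yaw": [0,0,0,0,0,0]}' 0
python3 plan.py ; python3 res.py top pics/rect8.png | tail -8
```

```text
time_s: 17.4
tool_pos: [687.7, -150.7, 220.7]
tcp_rot: [2.724, 1.566, 0.0]
ft_force: [0.2, -0.7, 0.5]
width: -0.1
t 17.4 pos [ 687.71605898 -150.66855443  220.68390873] theta -28.962194389588788 r 124.25552874353667 alpha 59.780204262130155
98.0 [-17.95  16.76] mid -0.6 gauge 34.7
106.0 [-17.81  17.02] mid -0.39 gauge 34.8
114.0 [-17.67  17.49] mid -0.09 gauge 35.2
122.0 [-17.79  17.3 ] mid -0.24 gauge 35.1
154.0 [-17.92  17.01] mid -0.45 gauge 34.9
162.0 [-17.25  18.4 ] mid 0.58 gauge 35.7
170.0 [-17.82  17.67] mid -0.08 gauge 35.5
179.0 [-18.06  17.5 ] mid -0.28 gauge 35.6
```

View pics/rect8.png

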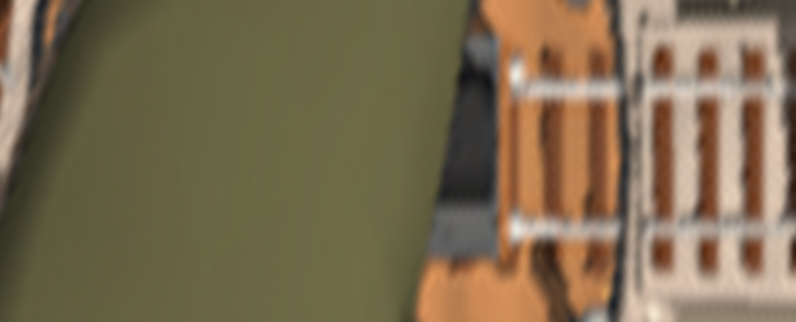

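The deck rails now run straight into the shed rails, with mids of about -0.3 mm at 110 mm radius against a target of -0.3. I'll back straight off, lift and clear.

```bash
python3 -m crank '{"translation": [[-0.003,0,0],[-0.01,0,0],[-0.02,0,0],[-0.022,0,-0.03],[-0.022,0,-0.08],[-0.022,0,-0.13],[-0.06,0.006,-0.13],[-0.11,0.011,-0.13],[-0.16,0.016,-0.13],[-0.21,0.02,-0.13],[-0.26,0.025,-0.13],[-0.29,0.028,-0.13]], "yaw": [0,0,0,0,0,0,0,0,0,0,0,0]}' 0
python3 res.py top pics/rect9.png
python3 - <<'E'
from bench import vision
import cv2
f=vision.grab_frame("top")["image"]; cv2.imwrite("pics/top9.png",f)
cv2.imwrite("pics/top9c.png",cv2.resize(f[125:265,220:410],None,fx=4.2,fy=4.2,interpolation=cv2.INTER_CUBIC))
cv2.imwrite("pics/side9.png",vision.grab_frame("side")["image"])
E
```

```text
time_s: 19.3
tool_pos: [564.1, -418.0, 350.7]
tcp_rot: [2.725, 1.563, -0.0]
ft_force: [0.3, -0.2, 0.4]
width: -0.1
-121.0 [-18.85  15.98] mid -1.44 gauge 34.8
-104.0 [-18.68  16.19] mid -1.25 gauge 34.9
98.0 [-17.96  16.77] mid -0.6 gauge 34.7
106.0 [-17.81  17.03] mid -0.39 gauge 34.8
114.0 [-17.67  17.49] mid -0.09 gauge 35.2
122.0 [-17.79  17.3 ] mid -0.24 gauge 35.1
154.0 [-17.92  17.01] mid -0.45 gauge 34.9
162.0 [-17.25  18.4 ] mid 0.58 gauge 35.6
170.0 [-17.82  17.67] mid -0.07 gauge 35.5
179.0 [-18.06  17.51] mid -0.27 gauge 35.6
```

View pics/top9c.png

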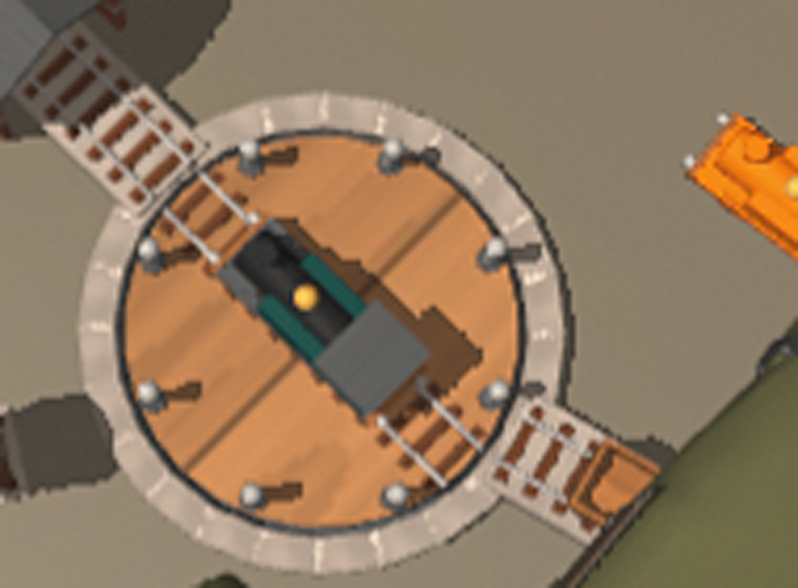

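View pics/rect9.png

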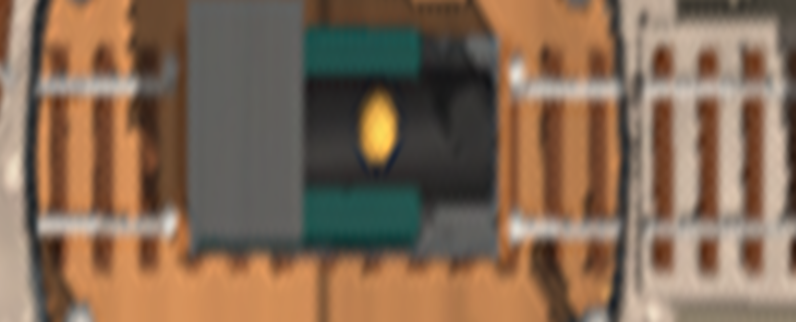

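View pics/side9.png

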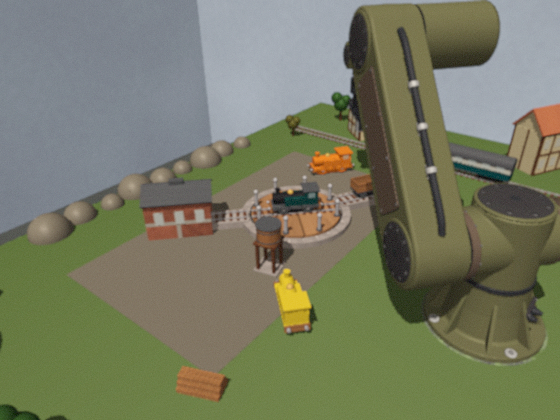

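The deck line fits +0.26° relative to my 46° reference. Extended to 166 mm it lands at -0.1 mm, and the shed track sits at -0.05 mm. The deck did not move when I backed off, and the tower and wagon look unmoved. I'll hand it in.

```bash
python3 -c "
from bench import workorder; print(workorder.finish_job())"
```

```text
the job is handed in; nothing more can be done
None
```

I turned the deck about 85° counter-clockwise by pushing one rim post with the closed fingertips, then added two small nudges for the last degree. The job is handed in; it took about 20 s of the 61 s allowed.

- **Alignment:** in the last rectified top view, the deck track's line carried into the shed falls within about 0.1 mm of the shed track's centre. Individual readings scatter by about ±0.5 mm, so the angle is good to a few tenths of a degree.
- **Direction:** the chimney end faces the shed.
- **At rest:** the deck readings stayed the same after the arm backed off, and the arm was well clear at hand-in.
- **Other objects:** I gripped nothing, and the arm never came near the locomotive. The tower and the look-alike locomotives showed no change in the last pictures. The wagon was partly hidden behind the arm in the last top view; what was visible looked unmoved.
- **Forces:** the wrist force readings I took stayed under 2 N.

One small disagreement: the wrist camera placed the posts about 5 mm away from where the top camera did. I relied on the top camera for the alignment.

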